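# Hang the tank sampler on the spring-balanced arm

### The arm

A 6-joint arm with a two-finger parallel gripper is mounted at the origin on a cart in front of the work surface, level with it; the furniture and walls round the work are solid. World frame = base frame: x ahead of the robot, y to its left, z up, the work surface at z = 0. Lengths are in mm, angles in rad, forces in N, time in s.
With the tool pointing down it reaches from about 275 to 750 mm from the base axis. Payload 10.2 kg.
Tool frame: the origin (TCP) lies between the finger pads; the fingertips stand 11 mm ahead of it and the grasp point (between the pads) lies 8 mm behind it; z points along the fingers, y is the line along which they close (so a half turn about z gives the same grasp; the last joint's range is limited). The gripper opens to 85 mm and grips with 20 to 120 N. Pads are 22 mm wide; open, the fingers measure 114 mm over their backs; the gripper's body (76 mm by 85 mm) begins 54 mm behind the grasp point. The pads swing forward as they close: fully open they stand 13 mm farther back than shut.
Start: joints at [1.028, 0.313, 1.498, -0, 1.331, -0.223], TCP at [165.06, 498.383, 202.694] pointing down, gripper open.
Joint ranges: [-2.94, 2.94], [-0.97, 2.17], [0.19, 2.56], [-1.23, 4.37], [0.02, 3.11], [-2.88, 2.88]. Speed limits (rad/s): [2.39, 2.39, 3.01, 3.14, 3.14, 3.14].

### API

Orientations are given as a unit quaternion [w, x, y, z].
In Python, from rig import sense, eyes, finish_job gives the robot as it stands.
- The arm moves only by the shell command python3 -m jog 'ROWS' [FORCE]. ROWS is JSON, a list of rows, each a list of 7 numbers: the shift along the tool's x, y, z in m, then the turn, a rotation vector about the tool's x, y, z in rad, then the finger opening in m, from 0 to 0.0854. In form: [[dx, dy, dz, rx, ry, rz, gripper], ...]. A call has 1 to 5 rows; each row shifts and turns the commanded pose from where the row before left it, along the tool's axes as they then stand; what a row does not reach is not made up. A row lasts 1/10 s, in which the tool goes at most 50 mm and 8.59 degrees, less where a joint would pass 70% of its speed; a pose out of reach is approached as far as the arm can. A call is refused whole if a number of a shift passes 0.05 or a number of a turn 0.15, either way. A call with a gripper value outside its range is refused whole. The fingers move at their own pace and stop on an object; FORCE is the grip in N (left out, the last holds). Time passes only in rows, so rows that do not move let the fingers close. It gives the time, the measured TCP pose, the force, the opening and the grip force at its end, in the units of the state.
- sense(): the state, without advancing time (a new reading comes with each control period).
- eyes.capture(name): name is "side" or "top" or "wrist"; returns the picture (400x640x3 uint8, red, green, blue); there is no depth.
- eyes.calibration(name): a dict with "fx", "fy", "cx", "cy" (pixels), "cam_to_world" (4x4, takes a point from camera to world coordinates); the wrist camera has in their place "mount" (4x4, takes a point from camera to tool coordinates, whose origin is the TCP and whose axes are the flange's). Camera axes: x right, y down, z forward; pixel columns grow to the right and rows downward; lengths in mm; the calibration is good to about 2 mm. A picture is of the moment at which its call begins: read the wrist's pose just before it. calibration takes no time and is no camera call.
- finish_job(): hands the job in; it is judged then, once.
The state is a dict: "time_s": time; "joints": joint angles; "dq": joint speeds; "tau": joint torques, N m; "eef_pos": TCP position; "ee_rot": TCP orientation; "force": force on the tool from outside, world axes, zero at the start; "wrist_torque": the same for the moment, N m; "grip_width": opening from 0.0 (shut) to 1.0 (fully open); "grip_force": force on a finger pad.
Only numpy, scipy, OpenCV 4.12 (cv2) and the standard library are available. Lean on these libraries where they do the work, as an engineer would, in place of code of your own. Each camera call takes 0.05 s, during which the arm holds its last target. There are 200 camera calls.

### The job

Pick up the steel tank sampler by its handle and hang it in the fork at the end of the spring-balanced arm: stem between the prongs, collar resting on them. Lower it gently and keep hold while the arm sinks, letting go only when the arm has settled and carries the whole weight, so that the arm neither drops nor springs back; the sampler must be left hanging still and upright in the fork. Leave the other things on the bench as they are.

Things in the scene. Friction and masses are not known exactly. Their poses are not given: they have to be found in the camera images.
- sampler_grip (a point): Centre of the handle of the tank sampler (loose, standing upright, 0.3 to 0.55 kg, 177 mm tall, round). From its foot up: steel can, diameter 52 mm, to 52 mm; cone to 64; bare stem, diameter 10, to 104; collar, diameter 42, rounded below, to 125; black handle, diameter 24, from 131 to 177 mm. This point is on the axis, 155 mm above the foot. z is up the axis.
- sampler_collar (a point): Point on the sampler's axis, 109 mm above its foot and 46 mm below the handle's centre, in the collar's rounded underside: it comes about level with the prong tops, at the fork centre, when the sampler hangs in the fork.
- fork_seat (a point): Fork centre at the arm's end, midway between the prongs, level with their tops, about 225 mm above the bench when empty. Prongs: round steel bars, diameter 8 mm, 18 mm clear gap, 24 mm to either side of this point along the arm; a bar closes the inner end, the outer end is open. -x points along the arm away from the column to the open end (level when empty, tips down as the arm sinks).
- fork_tip (a point): Middle of the fork's open end, level with the tops of the turned-up prong tips, about 27 mm out from and 17 mm above the fork centre when empty. The stem enters the fork here, from outside, along the arm, with the collar held above this height; then it is lowered between tips and cross bar.
- balancer_arm (a joint): How far the arm has sunk, rad: 0 empty at its upper stop, at most 0.65; its hinge is 220 mm from the fork, 165 mm above the bench. Soft, lightly damped spring: about 0.7 N on the fork starts it down, each further newton sinks the fork about 19 mm; the sampler alone sinks it 0.2 to 0.4 rad (45 to 85 mm), by its unknown weight. Let go too soon it drops; pressed too far it springs back.
- balancer: The fixed column of the arm on a dark foot plate 120 x 90 mm bolted to the bench; origin under the middle of the plate, 165 mm below the hinge; the arm reaches out along its -x axis.
- amber_bottle_mid (a point): Brown bottle with black cap, diameter 48 mm, 100 mm tall, standing loose; its middle. Leave it alone.
- filter_mid (a point): Small white filter disc, diameter 48 mm, 46 mm tall, loose; its middle. Leave it alone.
- torch_mid (a point): Black torch, 112 mm long, 37 mm thick, lying loose; its middle. Leave it alone.
There are look-alikes about, which are no part of the job. Leave any pink or yellow look-alike of the part that bears sampler_grip alone.

How it is judged (in metres and radians):
On the way:
1. the sampler is lifted off the bench (height (world z) of sampler_grip above 0.2 m), for 0.1 s.
At the end, for the whole second after the job is handed in: The sampler hangs in the fork by its collar (collar point within 22 mm of the fork centre), upright within 14 degrees, the arm sunk under it by more than 0.12 rad and still (below 0.1 rad/s), nothing holding it (distance between sampler_collar and fork_seat below 0.022 m and angle between sampler_grip's own z axis and vertical below 0.25 rad and value of joint balancer_arm above 0.12 rad and velocity of joint balancer_arm between -0.1 and 0.1 rad/s); the robot touches nothing.
It fails at once if the arm drops or springs back: it swings faster than 0.9 rad/s (0.2 m/s at the fork) (velocity of joint balancer_arm above 0.9 rad/s or velocity of joint balancer_arm below -0.9 rad/s).
It fails at once if a loose bystander is moved by more than 40 mm (distance of any of amber_bottle_mid, filter_mid, torch_mid from where it was at the start of the episode above 0.04 m).
It also fails if it takes over 58 s, if anything falls off the work surface, if the arm or the gripper's body presses on something with over 40 N, if the wrist force passes 120 N, or if a joint passes its speed limit or range.

## Working session

There is one attempt and no reset: what is moved stays moved. The work goes in short steps, Python scripts to look and compute and a shell command to move; the robot and the scene stay as the last step left them, time stands still between calls to the robot, and variables do not carry over. Pictures are saved under pics/ and viewed, at most 10 in all, crops included, and the job is handed in when it is done.

```bash
ls; mkdir -p pics
python3 - <<'E'
from rig import sense, eyes
import cv2,numpy as np
s=sense();print(s)
for n in("side","top"):
    im=eyes.capture(n);cv2.imwrite(f"pics/{n}0.png",im[:,:,::-1])
    c=eyes.calibration(n);print(n,c)
print(eyes.calibration("wrist"))
E
```

```text
pics
{'time_s': 0.0, 'joints': array([ 1.02762473e+00,  3.13451055e-01,  1.49844681e+00,  7.39631834e-06,
        1.33102006e+00, -2.23363266e-01]), 'dq': array([-0.00086652,  0.00117506,  0.00060236, -0.00044234,  0.0003644 ,
       -0.00099904]), 'tau': array([ 3.81892633e-04, -4.12261927e+01, -2.59741634e+01, -1.31702263e-04,
        4.19246338e-03,  1.58667660e-05]), 'eef_pos': array([164.88304304, 498.11790252, 202.13090966]), 'ee_rot': array([-2.51124161e-04,  1.59224428e-01,  9.87242190e-01, -6.13213048e-04]), 'force': array([-0.00544302, -0.37224862,  0.6245748 ]), 'wrist_torque': array([-0.04043294,  0.00089776,  0.0014783 ]), 'grip_force': 0.0, 'grip_width': 0.9942637494699343}
side {'fx': 374.9214600233059, 'fy': 374.9214600233059, 'cx': 320.44781388243416, 'cy': 193.01727698613823, 'cam_to_world': array([[ 2.60203400e-01, -6.94725575e-01,  6.70559890e-01,
        -2.16000947e+02],
       [-9.65550371e-01, -1.89076135e-01,  1.78781142e-01,
        -2.18363584e+02],
       [ 2.58304089e-03, -6.93978811e-01, -7.19990790e-01,
         9.63349489e+02],
       [ 0.00000000e+00,
[... 277 characters left out ...]
9.99092107e-01,  3.90903454e-02, -1.69383055e-02,
         1.34046176e+01],
       [-1.03847947e-02, -6.09060541e-01, -7.93055744e-01,
         1.29637073e+03],
       [ 0.00000000e+00,  0.00000000e+00,  0.00000000e+00,
         1.00000000e+00]])}
{'fx': 294.8784329560567, 'fy': 294.8784329560567, 'cx': 320.4896120777877, 'cy': 201.93448196987487, 'mount': array([[ 2.35198725e-04, -9.56088129e-01, -2.93079229e-01,
         7.58405539e+01],
       [ 9.99999889e-01,  3.44214610e-04, -3.20393920e-04,
         5.06173384e-01],
       [ 4.07206976e-04, -2.93079121e-01,  9.56088104e-01,
        -1.70289233e+02],
       [ 0.00000000e+00,  0.00000000e+00,  0.00000000e+00,
         1.00000000e+00]])}
```

View pics/side0.png

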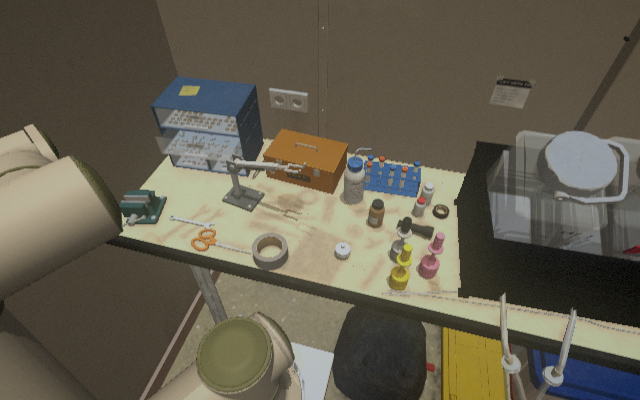

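View pics/top0.png

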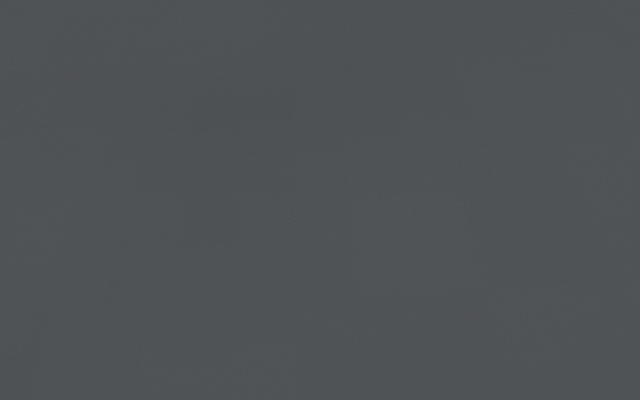

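The top camera shows only a blank grey surface, so it is blocked. In the side view, three sampler shapes stand at about (401,270) yellow, (433,255) pink and (402,240) grey. The balancer foot is at (243,197), with the arm towards (300,170). I'll enlarge this area to confirm.

Run:
```python
import cv2
im=cv2.imread("pics/side0.png")
a=cv2.resize(im[140:240,215:320],None,fx=5.5,fy=5.5,interpolation=cv2.INTER_CUBIC)[:550]
b=cv2.resize(im[205:295,375:455],None,fx=6,fy=6,interpolation=cv2.INTER_CUBIC)
cv2.imwrite("pics/c1.png",a);cv2.imwrite("pics/c2.png",b)
```

```text
(no output)
```

View pics/c1.png

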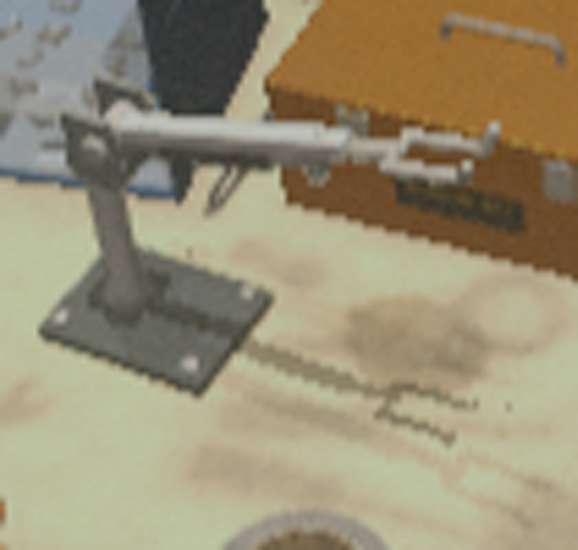

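View pics/c2.png

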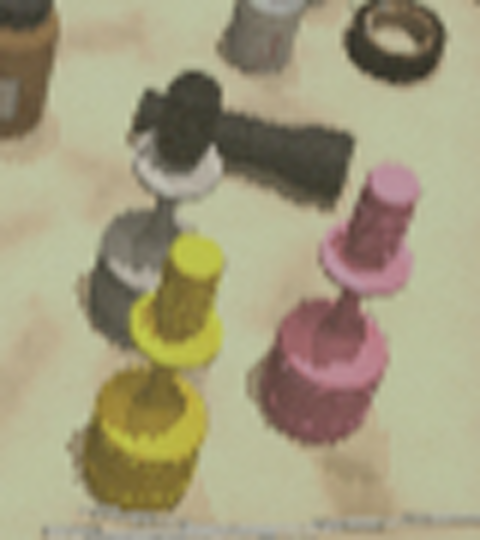

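The grey sampler with the black handle, at about (406,225), is the one described; the yellow (401,270) and pink (433,255) ones are look-alikes. It has a white collar at about (405,232), and the torch lies right behind it at about (425,230). The fork opens to the right and spans about (287,167) to (302,168).

```bash
cat > h.py <<'E'
import numpy as np, cv2
from rig import sense, eyes
from scipy.spatial.transform import Rotation as R
def tool():
    s=sense();T=np.eye(4);q=s['ee_rot'];T[:3,:3]=R.from_quat([q[1],q[2],q[3],q[0]]).as_matrix();T[:3,3]=s['eef_pos'];return T
def ray(n,uv,T=None):
    c=eyes.calibration(n);M=c['cam_to_world'] if n!="wrist" else (tool() if T is None else T)@c['mount']
    d=M[:3,:3]@np.array([(uv[0]-c['cx'])/c['fx'],(uv[1]-c['cy'])/c['fy'],1]);return M[:3,3],d
def onz(n,uv,z,T=None):
    o,d=ray(n,uv,T);return o+d*(z-o[2])/d[2]
def proj(n,p,T=None):
    c=eyes.calibration(n);M=c['cam_to_world'] if n!="wrist" else (tool() if T is None else T)@c['mount']
    q=np.linalg.inv(M)@np.append(p,1);return np.array([c['fx']*q[0]/q[2]+c['cx'],c['fy']*q[1]/q[2]+c['cy']])
E
python3 - <<'E'
from h import *
np.set_printoptions(precision=1,suppress=True)
for k,cr,z in [("handle top",(193,88),177),("handle",(187,118),155),("collar",(178,163),115),("cantop",(147,245),52),("foot",(125,312),0),("yellow top",(197,250),177),("yellow foot",(142,480),0),("pink top",(395,185),177),("pink foot",(318,405),0),("torchL",(145,110),18),("torchR",(345,165),18)]:
    uv=(375+cr[0]/6,205+cr[1]/6);print(k,np.round(uv,1),onz("side",uv,z))
f=lambda a:(215+a[0]/5.5,140+a[1]/5.5)
for k,a,z in [("plate",(158,318),5),("hinge",(93,148),165),("fork",(437,156),221),("tipfar",(494,127),242),("tipnear",(465,163),242),("cross",(393,150),221),("plateL",(45,330),5),("plateT",(115,250),5),("plateR",(272,297),5),("plateB",(200,392),5)]:
    print(k,np.round(f(a),1),onz("side",f(a),z))
print("bottle",onz("side",(376,213),50),"jar",onz("side",(355,180),70),"filter",onz("side",(343,251),23))
print(tool())
E
```

```text
handle top [407.2 219.7] [ 481.  -277.7  177. ]
handle [406.2 224.7] [ 481.6 -278.6  155. ]
collar [404.7 232.2] [ 487.3 -280.3  115. ]
cantop [399.5 245.8] [ 483.8 -275.7   52. ]
foot [395.8 257. ] [ 478.8 -273.1    0. ]
yellow top [407.8 246.7] [ 390.8 -288.8  177. ]
yellow foot [398.7 285. ] [ 384.3 -293.1    0. ]
pink top [440.8 235.8] [ 448.6 -368.9  177. ]
pink foot [428.  272.5] [ 448.9 -372.1    0. ]
torchL [399.2 223.3] [ 599.5 -266.2   18. ]
torchR [432.5 232.5] [ 589.6 -373.1   18. ]
plate [243.7 197.8] [583.4 272.9   5. ]
hinge [231.9 166.9] [564.8 280.4 165. ]
fork [294.5 168.4] [552.4  65.7 221. ]
tipfar [304.8 163.1] [560.1  35.7 242. ]
tipnear [299.5 169.6] [529.3  42.1 242. ]
cross [286.5 167.3] [550.7  89.9 221. ]
plateL [223.2 200. ] [554.9 337.8   5. ]
plateT [235.9 185.5] [632.9 324.6   5. ]
plateR [264.5 194. ] [619.8 209.6   5. ]
plateB [251.4 211.3] [532.1 223.2   5. ]
bottle [ 595.3 -187.4   50. ] jar [706.9 -94.6  70. ] filter [ 442.  -114.4   23. ]
[[ -0.9   0.3  -0.  164.9]
 [  0.3   0.9  -0.  498.2]
 [  0.   -0.   -1.  202.2]
 [  0.    0.    0.    1. ]]
```

```bash
python3 -m jog '[[0,0,-0.026,0,0,0.139,0.085],[0,0,-0.026,0,0,0.139,0.085],[0,0,-0.026,0,0,0.139,0.085],[0,0,-0.026,0,0,0.139,0.085],[0,0,-0.026,0,0,0.139,0.085]]'; python3 -m jog '[[0,0,0,0,0,0.139,0.085],[0,0,0,0,0,0.139,0.085],[0,0,0,0,0,0.139,0.085],[0,0,0,0,0,0.139,0.085],[0,0,0,0,0,0,0.085]]'
```

```text
time_s: 0.6
eef_pos: [165.0, 498.2, 333.5]
ee_rot: [-0.0, 0.488, 0.873, -0.0]
force: [-0.3, 0.1, -0.4]
grip_width: 0.994
grip_force: 0.0
time_s: 1.1
eef_pos: [165.0, 498.3, 332.4]
ee_rot: [0.0, 0.708, 0.707, -0.0]
force: [-0.3, 0.1, -0.1]
grip_width: 0.993
grip_force: 0.0
```

```bash
for i in 1 2 3; do python3 -m jog '[[-0.0345,0.0257,0,0,0,0,0.085],[-0.0345,0.0257,0,0,0,0,0.085],[-0.0345,0.0257,0,0,0,0,0.085],[-0.0345,0.0257,0,0,0,0,0.085],[-0.0345,0.0257,0,0,0,0,0.085]]' | head -2; done;  python3 -m jog '[[0,0,0,0,0,0,0.085],[0,0,0,0,0,0,0.085]]'
python3 - <<'E'
from h import *
T=tool();np.save("Tf.npy",T);im=eyes.capture("wrist");cv2.imwrite("pics/w1.png",im[:,:,::-1])
print(T.round(3),proj("wrist",[552,64,225]))
E
```

```text
time_s: 1.6
eef_pos: [294.1, 324.4, 332.6]
time_s: 2.1
eef_pos: [422.8, 151.7, 332.7]
time_s: 2.6
eef_pos: [551.3, -20.7, 332.5]
time_s: 2.8
eef_pos: [550.6, -19.6, 332.0]
ee_rot: [-0.001, 0.706, 0.708, -0.0]
force: [-0.5, 0.7, 0.2]
grip_width: 0.994
grip_force: 0.0
[[-2.00000e-03  1.00000e+00 -1.00000e-03  5.50615e+02]
 [ 1.00000e+00  2.00000e-03  1.00000e-03 -1.95690e+01]
 [ 1.00000e-03 -1.00000e-03 -1.00000e+00  3.31989e+02]
 [ 0.00000e+00  0.00000e+00  0.00000e+00  1.00000e+00]] [323.63170521 103.08785079]
```

View pics/w1.png

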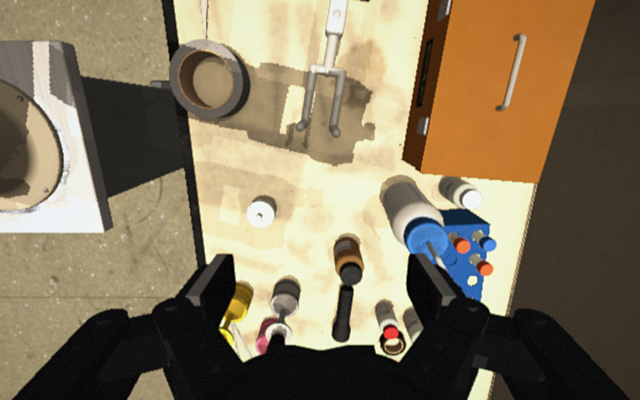

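The wrist view from above shows the fork, with its cross bar at about (326,70) and tips at about (302,126) and (336,131), open towards the bottom of the image (-y). I'll enlarge the fork.

Run:
```python
import cv2
im=cv2.imread("pics/w1.png")
cv2.imwrite("pics/c3.png",cv2.resize(im[40:145,285:360],None,fx=5.6,fy=5.6,interpolation=cv2.INTER_CUBIC))
```

```text
(no output)
```

View pics/c3.png

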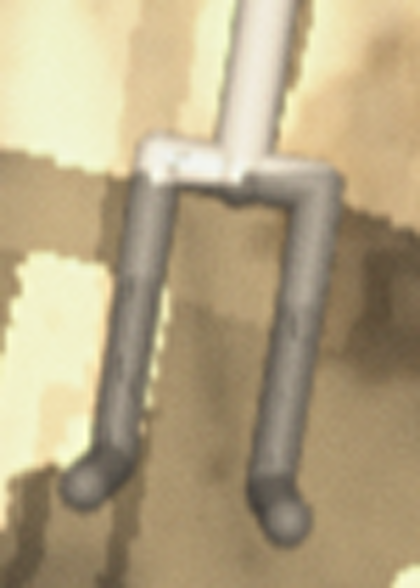

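Run:
```python
from h import *
np.set_printoptions(precision=1,suppress=True)
T=np.load("Tf.npy");f=lambda a:(285+a[0]/5.6,40+a[1]/5.6)
P={k:onz("wrist",f(a),z,T) for k,a,z in [("iL",(155,160),221),("iR",(325,180),221),("oL",(112,465),221),("oR",(270,493),221),("tL",(85,488),241),("tR",(287,522),241),("arm0",(267,5),221),("arm1",(242,150),221)]}
for k in P:print(k,P[k])
i=(P["iL"]+P["iR"])/2;o=(P["oL"]+P["oR"])/2;print("mid in/out",i,o,(i+o)/2,"len",np.linalg.norm(i-o),"gap",np.linalg.norm(P["oL"]-P["oR"]));d=o-i;d/=np.linalg.norm(d);print(d)
t=(P["tL"]+P["tR"])/2;print("tip",t)
# sampler in wrist
c=(280,330)
for k,uv,z in [("collar?",(279,331),120),("can",(287,290),52)]:print(k,onz("wrist",uv,z,T))
```

```text
iL [542.5  92.  221. ]
iR [569.2  89.1 221. ]
oL [535.2  45.8 221. ]
oR [561.3  41.4 221. ]
tL [532.   43.1 241. ]
tR [563.1  38.1 241. ]
arm0 [559.7 113.7 221. ]
arm1 [556.1  93.4 221. ]
mid in/out [555.9  90.5 221. ] [548.2  43.6 221. ] [552.   67.1 221. ] len 47.5673164200625 gap 26.457461794920032
[-0.2 -1.   0. ]
tip [547.6  40.6 241. ]
collar? [ 485.  -272.8  120. ]
can [ 490.9 -244.1   52. ]
```

The fork centre comes out at (552,67), with the arm direction (-0.16,-0.99). The gap and length agree with the given sizes. Next I move above the sampler.

```bash
python3 -m jog '[[-0.043,-0.0115,0,0,0,0,0.085],[-0.043,-0.0115,0,0,0,0,0.085],[-0.043,-0.0115,0,0,0,0,0.085],[-0.043,-0.0115,0,0,0,0,0.085],[-0.043,-0.0115,0,0,0,0,0.085]]' | head -2;  python3 -m jog '[[-0.043,-0.0115,0,0,0,0,0.085],[0,0,0.021,0,0,0,0.085],[0,0,0.021,0,0,0,0.085],[0,0,0,0,0,0,0.085],[0,0,0,0,0,0,0.085]]'
python3 - <<'E'
from h import *
T=tool();np.save("Ts.npy",T);im=eyes.capture("wrist");cv2.imwrite("pics/w2.png",im[:,:,::-1])
print(T.round(3),proj("wrist",[482,-277,177],T),proj("wrist",[482,-277,120],T))
E
```

```text
time_s: 3.35
eef_pos: [492.3, -234.3, 333.5]
time_s: 3.85
eef_pos: [481.8, -276.3, 291.9]
ee_rot: [0.001, 0.706, 0.708, 0.0]
force: [1.2, 0.1, 0.6]
grip_width: 0.998
grip_force: 0.0
[[-2.00000e-03  1.00000e+00  1.00000e-03  4.81810e+02]
 [ 1.00000e+00  2.00000e-03 -1.00000e-03 -2.76255e+02]
 [-1.00000e-03  1.00000e-03 -1.00000e+00  2.91867e+02]
 [ 0.00000e+00  0.00000e+00  0.00000e+00  1.00000e+00]] [321.45932007 191.15422617] [321.26981046 178.6905843 ]
```

View pics/w2.png

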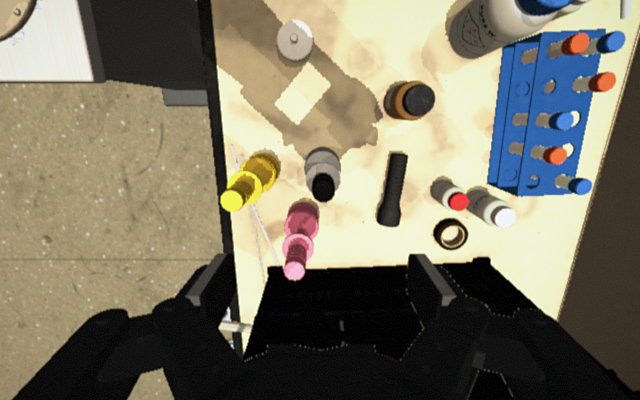

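The black handle's top is at (323,187), between the fingers and within 4 px of the prediction, so the sampler is at about (483,-273.5). I'll descend and grasp.

```bash
python3 -m jog '[[0.0025,0.001,0.029,0,0,0,0.085],[0,0,0.029,0,0,0,0.085],[0,0,0.029,0,0,0,0.085],[0,0,0.029,0,0,0,0.085],[0,0,0.028,0,0,0,0.085]]'; python3 -m jog '[[0,0,0,0,0,0,0.06],[0,0,0,0,0,0,0.04],[0,0,0,0,0,0,0.02],[0,0,0,0,0,0,0.01],[0,0,0,0,0,0,0.01]]' 50;python3 -m jog '[[0,0,0,0,0,0,0.01],[0,0,0,0,0,0,0.01],[0,0,0,0,0,0,0.01]]'
```

```text
time_s: 4.4
eef_pos: [483.3, -274.5, 147.1]
ee_rot: [0.001, 0.707, 0.708, 0.0]
force: [0.2, -0.1, 0.6]
grip_width: 0.994
grip_force: 0.0
time_s: 4.9
eef_pos: [483.5, -275.3, 148.8]
ee_rot: [0.002, 0.707, 0.707, 0.0]
force: [-1.9, 0.2, 10.4]
grip_width: 0.14
grip_force: 5.4
time_s: 5.2
eef_pos: [483.1, -275.4, 148.8]
ee_rot: [0.002, 0.707, 0.707, -0.0]
force: [-2.0, 0.5, 8.9]
grip_width: 0.119
grip_force: 4.4
```

Run:
```python
from h import *
a=eyes.capture("wrist");b=eyes.capture("side")
b=cv2.resize(b[190:300,360:470],None,fx=3.6,fy=3.6,interpolation=cv2.INTER_CUBIC)
a=a[100:350,130:510];a=cv2.resize(a,(380,250))
o=np.zeros((400,796,3),np.uint8);o[:250,:380]=a;o[:396,390:786]=b
cv2.imwrite("pics/m1.png",o[:,:,::-1])
```

```text
(no output)
```

View pics/m1.png

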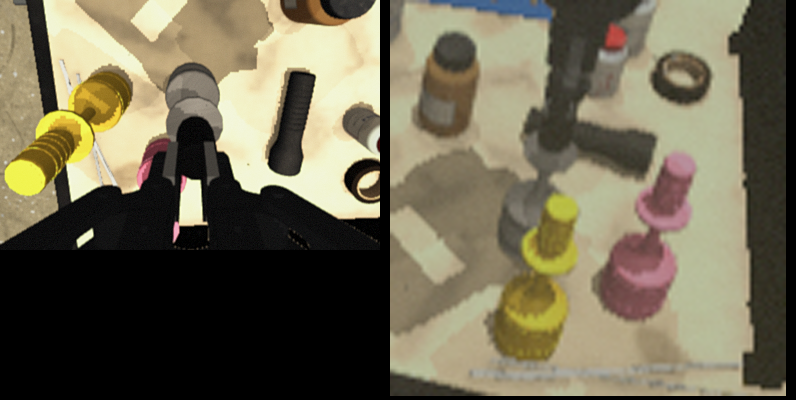

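Run:
```python
from h import *
T=tool();print(T.round(3))
for z in(177,131,115):
  for y in(-275,-265,-250): print(z,y,proj("wrist",[483,y,z],T).round(0),proj("side",[483,y,z]).round(1))
for z in (177,115): print(onz("wrist",(328,228),z,T).round(1))
s=sense();print(s['grip_width'],s['grip_force'],s['force'])
```

```text
[[-0.00000e+00  1.00000e+00  2.00000e-03  4.83144e+02]
 [ 1.00000e+00  0.00000e+00 -3.00000e-03 -2.75384e+02]
 [-3.00000e-03  2.00000e-03 -1.00000e+00  1.48876e+02]
 [ 0.00000e+00  0.00000e+00  0.00000e+00  1.00000e+00]]
177 -275 [322. 258.] [406.3 218.9]
177 -265 [322. 241.] [402.6 218.2]
177 -250 [322. 214.] [397.1 217.1]
131 -275 [321. 226.] [403.5 229.4]
131 -265 [322. 212.] [400.  228.7]
131 -250 [322. 191.] [394.7 227.6]
115 -275 [321. 218.] [402.6 232.9]
115 -265 [321. 205.] [399.1 232.2]
115 -250 [321. 185.] [393.8 231.1]
[ 486.1 -257.5  177. ]
[ 487.9 -282.9  115. ]
0.11761610907018107 4.408469144509581 [-1.62610628  0.73951269  8.89281277]
```

The side view shows the sampler unmoved, at about (404,232). The wrist view leaves it unclear whether the pads hold the handle: opening 10 mm, grip force 4.4 N, so something is touched. I'll command full closing and read the response.

```bash
python3 -m jog '[[0,0,0,0,0,0,0],[0,0,0,0,0,0,0],[0,0,0,0,0,0,0]]' 50
python3 - <<'E'
from h import *
a=eyes.capture("wrist")
cv2.imwrite("pics/m2.png",cv2.resize(a[150:350,230:430],None,fx=3,fy=3,interpolation=cv2.INTER_CUBIC)[:,:,::-1])
E
```

```text
time_s: 5.6
eef_pos: [483.3, -275.6, 149.3]
ee_rot: [0.002, 0.707, 0.707, -0.0]
force: [-1.1, 0.7, 11.8]
grip_width: 0.001
grip_force: 5.6
```

View pics/m2.png

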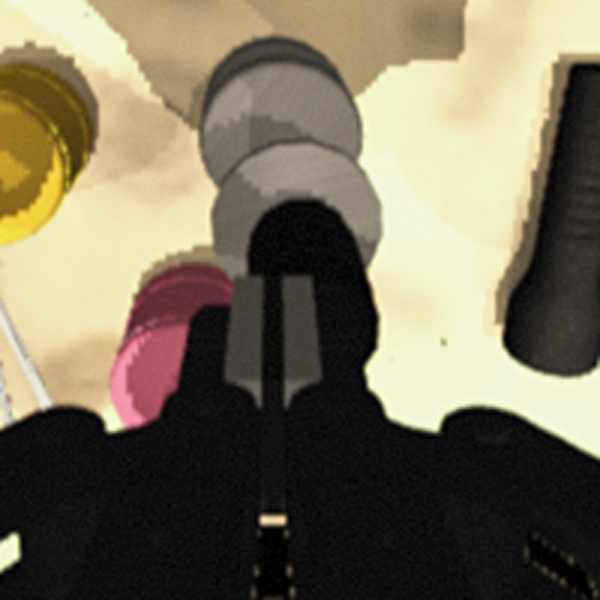

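The fingers have shut above the handle. The handle stands upright at about x=488 (its right edge shows at crop (378,300)), and the tips are pressing on its top, hence the 12 N upward force. The tips appear at wrist row 242, and the 85 mm opening measured 178 px in w2. Both put the fingertips about 28 mm behind the reported TCP when shut, not 11 mm ahead of it. So I have to go about 39 mm lower than the stated tool numbers imply: TCP z of about 108 for the handle centre. I'll back off, open and descend in checked steps.

```bash
python3 -m jog '[[0,0,-0.02,0,0,0,0],[0,0,-0.02,0,0,0,0.085],[0,0.005,0,0,0,0,0.085],[0,0,0,0,0,0,0.085],[0,0,0,0,0,0,0.085]]'; python3 -m jog '[[0,0,0,0,0,0,0.085],[0,0,0,0,0,0,0.085],[0,0,0,0,0,0,0.085]]'
python3 - <<'E'
from h import *
T=tool();im=eyes.capture("wrist");s=eyes.capture("side")
cv2.imwrite("pics/chk.png",np.vstack([im[60:350,130:510],s[190:300,360:470].repeat(2,0).repeat(2,1)[:,:220].copy() if 0 else cv2.resize(s[190:300,360:460],(380,400))[:290]])[:,:,::-1])
g=cv2.cvtColor(im,cv2.COLOR_RGB2GRAY)
m=((g<45)).astype(np.uint8);m[:,:285]=0;m[:,365:]=0
n,l,st,ce=cv2.connectedComponentsWithStats(m)
for i in range(1,n):
    if st[i,4]>60:print(st[i],ce[i].round(1))
for x in(483,488):print(proj("wrist",[x,-275,177],T).round(1),proj("wrist",[x,-275,131],T).round(1))
E
```

```text
time_s: 6.15
eef_pos: [487.3, -274.3, 185.7]
ee_rot: [-0.001, 0.707, 0.707, -0.0]
force: [-0.8, -0.3, -0.2]
grip_width: 0.68
grip_force: 0.0
time_s: 6.45
eef_pos: [487.5, -274.6, 186.4]
ee_rot: [-0.0, 0.707, 0.707, -0.0]
force: [0.2, 0.0, 1.1]
grip_width: 0.995
grip_force: 0.0
[ 299  201   34   51 1355] [316.  225.7]
[ 285  307   80   93 6906] [326.6 355.5]
[315.1 232.2] [316.1 209.9]
[322.7 232.2] [322.3 209.9]
```

Grip now open. The black blob puts the handle at about (484,-275), upright. I'll shift x by -3.5 mm and descend 79 mm.

```bash
python3 -m jog '[[0,-0.0035,0.02,0,0,0,0.085],[0,0,0.02,0,0,0,0.085],[0,0,0.02,0,0,0,0.085],[0,0,0.01,0,0,0,0.085],[0,0,0.009,0,0,0,0.085]]'; python3 -m jog '[[0,0,0,0,0,0,0.06],[0,0,0,0,0,0,0.04],[0,0,0,0,0,0,0.03],[0,0,0,0,0,0,0.02],[0,0,0,0,0,0,0.01]]' 50;python3 -m jog '[[0,0,0,0,0,0,0.0],[0,0,0,0,0,0,0.0],[0,0,0,0,0,0,0.0]]'
```

```text
time_s: 7.05
eef_pos: [484.1, -274.7, 107.3]
ee_rot: [-0.0, 0.707, 0.707, -0.0]
force: [-0.5, 0.1, -0.1]
grip_width: 0.995
grip_force: 0.0
time_s: 7.55
eef_pos: [484.4, -274.8, 108.4]
ee_rot: [0.001, 0.707, 0.707, 0.0]
force: [0.3, 1.4, 3.5]
grip_width: 0.264
grip_force: 48.9
time_s: 7.85
eef_pos: [484.4, -274.9, 108.4]
ee_rot: [0.001, 0.707, 0.707, 0.0]
force: [0.1, 0.3, 6.3]
grip_width: 0.267
grip_force: 49.1
```

Gripped at 23 mm opening with 49 N. I'll lift and turn to the arm's line.

```bash
python3 -m jog '[[0,0,-0.02,0,0,0,0],[0,0,-0.03,0,0,0,0],[0,0,-0.034,0,0,0,0],[0,0,-0.034,0,0,0.081,0],[0,0,-0.03,0,0,0.081,0]]' 80; python3 -m jog '[[0,0,0,0,0,0,0],[0,0,0,0,0,0,0],[0,0,0,0,0,0,0],[0,0,0,0,0,0,0]]'
python3 - <<'E'
from h import *
T=tool();im=eyes.capture("wrist");s=eyes.capture("side");cv2.imwrite("pics/l.png",im[:,:,::-1])
d=np.array([537.5,-22,256])-T[:3,3];print(T.round(3),(T[:3,:3].T@d).round(1))
E
```

```text
time_s: 8.35
eef_pos: [483.7, -274.3, 256.5]
ee_rot: [-0.001, 0.763, 0.646, -0.0]
force: [0.4, -0.5, -4.6]
grip_width: 0.26
grip_force: 78.7
time_s: 8.75
eef_pos: [483.6, -274.3, 253.9]
ee_rot: [-0.002, 0.762, 0.648, -0.0]
force: [0.7, 0.3, -4.0]
grip_width: 0.263
grip_force: 78.7
[[ 1.61000e-01  9.87000e-01 -2.00000e-03  4.83623e+02]
 [ 9.87000e-01 -1.61000e-01  2.00000e-03 -2.74255e+02]
 [ 2.00000e-03 -3.00000e-03 -1.00000e+00  2.53882e+02]
 [ 0.00000e+00  0.00000e+00  0.00000e+00  1.00000e+00]] [257.6  12.7  -1.7]
```

```bash
python3 -m jog '[[0.03,0.002,-0.001,0,0,0,0],[0.045,0.003,-0.001,0,0,0,0],[0.045,0.003,0,0,0,0,0],[0.045,0.003,0,0,0,0,0],[0.04,0.0017,0,0,0,0,0]]'; python3 -m jog '[[0.032,0,0,0,0,0,0],[0.02,0,0,0,0,0,0],[0,0,0,0,0,0,0],[0,0,0,0,0,0,0],[0,0,0,0,0,0,0]]'
python3 - <<'E'
from h import *
T=tool();im=eyes.capture("wrist");s=eyes.capture("side");cv2.imwrite("pics/p1.png",np.vstack([im[0:290,130:510],cv2.resize(s[140:240,230:360],(380,292))])[:,:,::-1])
d=np.array([552,67,256])-T[:3,3];print(T.round(3),(T[:3,:3].T@d).round(1))
E
```

```text
time_s: 9.35
eef_pos: [529.7, -72.2, 257.4]
ee_rot: [-0.0, 0.762, 0.648, -0.0]
force: [1.2, -0.3, -3.4]
grip_width: 0.266
grip_force: 78.8
time_s: 9.85
eef_pos: [537.9, -23.8, 257.5]
ee_rot: [-0.0, 0.762, 0.647, -0.0]
force: [-0.1, -0.5, -3.9]
grip_width: 0.261
grip_force: 78.8
[[ 1.62000e-01  9.87000e-01 -0.00000e+00  5.37939e+02]
 [ 9.87000e-01 -1.62000e-01 -0.00000e+00 -2.37820e+01]
 [-0.00000e+00 -0.00000e+00 -1.00000e+00  2.57454e+02]
 [ 0.00000e+00  0.00000e+00  0.00000e+00  1.00000e+00]] [91.9 -0.8  1.4]
```

View pics/p1.png

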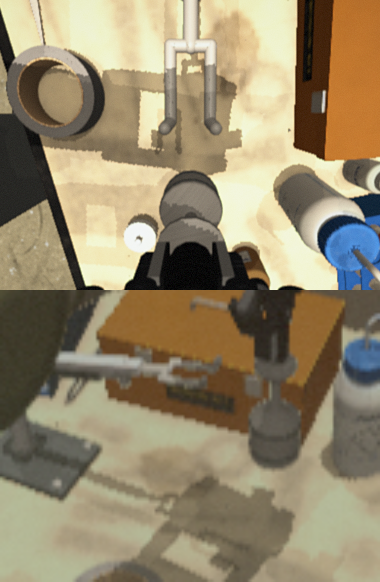

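Tenth and last picture. In the wrist view (top) the prong tips at (166,127) and (213,127) have their midpoint at 189.5, lined up with the collar and can at about (190,195–245). In the side view the collar is held just above the fork. I'll slide in along the arm while watching the force.

```bash
python3 -m jog '[[0.02,0,0.002,0,0,0,0],[0.02,0,0,0,0,0,0],[0.015,0,0,0,0,0,0],[0.008,0,0,0,0,0,0],[0,0,0,0,0,0,0]]'; python3 -m jog '[[0.01,-0.0005,0,0,0,0,0],[0.01,0,0,0,0,0,0],[0.009,0,0,0,0,0,0],[0,0,0,0,0,0,0],[0,0,0,0,0,0,0]]'
```

```text
time_s: 10.45
eef_pos: [548.3, 39.6, 255.7]
ee_rot: [0.0, 0.762, 0.648, -0.0]
force: [0.4, -0.3, -4.0]
grip_width: 0.263
grip_force: 78.8
time_s: 10.95
eef_pos: [552.4, 67.9, 255.6]
ee_rot: [0.0, 0.762, 0.648, -0.0]
force: [-0.5, -0.0, -4.6]
grip_width: 0.264
grip_force: 78.8
```

```bash
python3 -m jog '[[0,0,0.006,0,0,0,0],[0,0,0.006,0,0,0,0],[0,0,0.006,0,0,0,0],[0,0,0.006,0,0,0,0],[0,0,0.004,0,0,0,0]]'; python3 -m jog '[[0,0,0.002,0,0,0,0],[0,0,0.002,0,0,0,0],[0,0,0.002,0,0,0,0],[-0.001,0,0.003,0,0,0,0],[-0.001,0,0.003,0,0,0,0]]';python3 -m jog '[[-0.001,0,0.004,0,0,0,0],[-0.001,0,0.004,0,0,0,0],[-0.001,0,0.004,0,0,0,0],[0,0,0,0,0,0,0],[0,0,0,0,0,0,0]]'
```

```text
time_s: 11.45
eef_pos: [552.2, 67.8, 226.9]
ee_rot: [-0.0, 0.762, 0.648, -0.0]
force: [0.6, -0.3, -3.0]
grip_width: 0.265
grip_force: 78.8
time_s: 11.95
eef_pos: [552.1, 66.0, 215.6]
ee_rot: [0.0, 0.762, 0.648, 0.0]
force: [1.2, 1.4, -2.7]
grip_width: 0.26
grip_force: 78.8
time_s: 12.45
eef_pos: [551.5, 62.9, 203.7]
ee_rot: [-0.0, 0.762, 0.648, -0.0]
force: [-0.3, 1.1, -1.8]
grip_width: 0.261
grip_force: 78.8
```

```bash
python3 -m jog '[[-0.001,0,0.004,0,0,0,0],[-0.001,0,0.004,0,0,0,0],[0,0,0.004,0,0,0,0],[0,0,0.004,0,0,0,0],[0,0,0.004,0,0,0,0]]';python3 -m jog '[[0,0,0.003,0,0,0,0],[0,0,0.003,0,0,0,0],[0,0,0.002,0,0,0,0],[0,0,0,0,0,0,0],[0,0,0,0,0,0,0]]'; python3 -m jog '[[0,0,0,0,0,0,0],[0,0,0,0,0,0,0]]'|grep force:; python3 -m jog '[[0,0,0,0,0,0,0],[0,0,0,0,0,0,0]]'|grep force:
```

```text
time_s: 12.95
eef_pos: [551.3, 60.5, 183.4]
ee_rot: [0.0, 0.762, 0.648, -0.0]
force: [-0.5, -2.5, -0.8]
grip_width: 0.264
grip_force: 78.8
time_s: 13.45
eef_pos: [551.3, 60.9, 175.8]
ee_rot: [0.0, 0.762, 0.648, 0.0]
force: [0.4, -2.9, -0.4]
grip_width: 0.265
grip_force: 78.8
force: [-0.0, -2.7, -0.4]
grip_force: 78.8
force: [0.7, -2.4, -1.1]
grip_force: 78.8
```

```bash
python3 -m jog '[[-0.001,0,0.001,0,0,0,0],[-0.001,0,0.001,0,0,0,0],[0,0,0,0,0,0,0],[0,0,0,0,0,0,0]]'; for i in 1 2 3; do python3 -m jog '[[0,0,0,0,0,0,0]]'|grep " force\|^force"; done
```

```text
time_s: 14.25
eef_pos: [551.0, 59.3, 173.7]
ee_rot: [-0.0, 0.762, 0.648, 0.0]
force: [1.0, 3.6, -0.7]
grip_width: 0.266
grip_force: 78.8
force: [1.9, 2.7, -0.8]
force: [0.9, 2.2, -1.1]
force: [1.4, 2.8, -0.4]
```

```bash
python3 -m jog '[[0.0005,0,0.002,0,0,0,0],[0.0005,0,0.002,0,0,0,0],[0,0,0.002,0,0,0,0],[0,0,0.002,0,0,0,0],[0,0,0,0,0,0,0]]'; for i in 1 2 3 4; do python3 -m jog '[[0,0,0,0,0,0,0]]'|grep "^force"; done
```

```text
time_s: 15.05
eef_pos: [551.0, 59.6, 165.4]
ee_rot: [0.0, 0.762, 0.648, -0.0]
force: [0.4, -3.4, -0.4]
grip_width: 0.263
grip_force: 78.8
force: [-0.5, -2.2, 0.3]
force: [-0.2, -2.9, -0.1]
force: [1.3, -2.7, 0.2]
force: [1.7, -2.8, -0.5]
```

```bash
python3 -m jog '[[-0.001,0,0.001,0,0,0,0],[0,0,0.001,0,0,0,0],[0,0,0,0,0,0,0],[0,0,0,0,0,0,0],[0,0,0,0,0,0,0]]'; for i in 1 2 3 4 5 6; do python3 -m jog '[[0,0,0,0,0,0,0]]'|grep "^force"; done
```

```text
time_s: 15.95
eef_pos: [551.0, 59.3, 163.8]
ee_rot: [-0.0, 0.762, 0.648, 0.0]
force: [2.1, 2.1, -0.6]
grip_width: 0.259
grip_force: 78.9
force: [1.3, 2.7, 0.0]
force: [1.1, 2.7, -0.4]
force: [1.8, 1.4, 0.5]
force: [2.3, 2.0, 0.5]
force: [2.3, 1.5, -0.4]
force: [2.2, 1.8, -1.2]
```

```bash
python3 -m jog '[[0,-0.0003,0.001,0,0,0,0.02],[0,-0.0003,0,0,0,0,0.02],[0,0,0,0,0,0,0.022]]' 20; python3 -m jog '[[0,0,0,0,0,0,0.024],[0,0,0,0,0,0,0.026],[0,0,0,0,0,0,0.029],[0,0,0,0,0,0,0.033],[0,0,0,0,0,0,0.037]]'; python3 -m jog '[[0,0,0,0,0,0,0.041],[0,0,0,0,0,0,0.046],[0,0,0,0,0,0,0.05],[0,0,0,0,0,0,0.05],[0,0,0,0,0,0,0.05]]'
python3 - <<'E'
from h import *
s=eyes.capture("side");cv2.imwrite("pics/r1.png",s[:,:,::-1])
E
```

```text
time_s: 16.85
eef_pos: [550.7, 59.0, 162.9]
ee_rot: [0.0, 0.762, 0.648, 0.0]
force: [4.0, 1.9, 0.4]
grip_width: 0.26
grip_force: 79.0
time_s: 17.35
eef_pos: [550.1, 59.1, 162.6]
ee_rot: [-0.0, 0.762, 0.648, -0.0]
force: [0.1, 0.1, -0.6]
grip_width: 0.433
grip_force: 0.0
time_s: 17.85
eef_pos: [550.4, 59.1, 162.7]
ee_rot: [0.0, 0.762, 0.648, -0.0]
force: [-0.3, -0.5, 0.1]
grip_width: 0.585
grip_force: 0.0
```

```bash
python3 -m jog '[[0,0,-0.005,0,0,0,0.05],[0,0,-0.01,0,0,0,0.05],[0,0,-0.015,0,0,0,0.05],[0,0,-0.02,0,0,0,0.05],[0,0,-0.02,0,0,0,0.05]]'; python3 -m jog '[[0,0,-0.03,0,0,0,0.05],[0,0,-0.03,0,0,0,0.05],[0,0,-0.03,0,0,0,0.05],[0,0,-0.03,0,0,0,0.05],[0,0,0,0,0,0,0.05]]'; python3 -m jog '[[0,0,0,0,0,0,0.05],[0,0,0,0,0,0,0.05],[0,0,0,0,0,0,0.05],[0,0,0,0,0,0,0.05],[0,0,0,0,0,0,0.05]]'
python3 - <<'E'
from h import *
ims=[]
for k in range(3):
    T=tool();im=eyes.capture("wrist");s=eyes.capture("side");ims.append((im.astype(int),s.astype(int)))
print([abs(ims[0][j]-ims[2][j]).max(2).astype(np.uint8).__gt__(60).sum() for j in(0,1)])
im,s=ims[-1];cv2.imwrite("pics/e1.png",im[:,:,::-1]);cv2.imwrite("pics/e2.png",s[:,:,::-1])
# dark handle blob near expected place
for n,i,z in(("wrist",im,209),("side",s,209)):
    p=proj(n,[551,59,z],T);g=i.max(2).astype(np.uint8);m=(g<55).astype(np.uint8)
    N,l,st,ce=cv2.connectedComponentsWithStats(m)
    print(n,"expect top/bottom",proj(n,[551,59,231],T).round(1),proj(n,[551,59,185],T).round(1))
    for q in range(1,N):
        if st[q,4]>25 and np.linalg.norm(ce[q]-p)<60:print(st[q],ce[q].round(1))
E
```

```text
time_s: 18.4
eef_pos: [550.4, 59.1, 234.4]
ee_rot: [0.0, 0.762, 0.648, 0.0]
force: [-0.5, 0.3, 0.7]
grip_width: 0.587
grip_force: 0.0
time_s: 18.9
eef_pos: [551.1, 59.0, 357.6]
ee_rot: [0.003, 0.762, 0.648, 0.003]
force: [-0.1, 0.2, 0.7]
grip_width: 0.582
grip_force: 0.0
time_s: 19.4
eef_pos: [550.3, 59.1, 352.4]
ee_rot: [-0.0, 0.762, 0.648, -0.0]
force: [-0.5, -0.1, 0.1]
grip_width: 0.588
grip_force: 0.0
[np.int64(532), np.int64(0)]
wrist expect top/bottom [322.1 188.6] [321.9 178.8]
[311 174  22  28 505] [321.4 187.3]
side expect top/bottom [296.4 166.5] [297. 178.]
[238 108  25  57 745] [251.2 135.9]
[294 166   8  14  72] [297.7 172.6][ WARN:0@3.285] global loadsave.cpp:1063 imwrite_ Unsupported depth image for selected encoder is fallbacked to CV_8U.
```

The handle blob sits where it should in both views: wrist (321,187) and side (298,173). It is upright, at the settled height and still, with the gripper well clear above. I'm handing the job in.

```bash
python3 -c "
from rig import finish_job
print(finish_job())"
```

```text
the job is handed in; nothing more can be done
None
```

The sampler hangs upright and still in the fork with the arm settled under its weight (fork sunk about 62 mm). My first grasp missed and pressed about 12 N on top of the handle, because the fingertips sit about 39 mm farther back than stated. The second grasp held. The job is handed in, and no verdict came back.

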